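# Switch the valve-ball feeder to its other chute and run the batch through

### The arm

A 6-joint arm with a two-finger parallel gripper is mounted at the origin on a cart in front of the work surface, level with it; the furniture and walls round the work are solid. World frame = base frame: x ahead of the robot, y to its left, z up, the work surface at z = 0. Lengths are in mm, angles in rad, forces in N, time in s.
With the tool pointing down it reaches from about 350 to 775 mm from the base axis. Payload 7.3 kg.
Tool frame: the origin (TCP) lies midway between the tips of the shut fingers; the grasp point (between the pads) lies 19 mm behind it; z points along the fingers, x is the direction in which the jaws open and shut, and the axes are right-handed (so a half turn about z gives the same grasp; the last joint's range is limited). The gripper opens to 92 mm and grips with 3 to 60 N. Pads are 19 mm wide; open, the fingers measure 130 mm over their backs; the gripper's body (75 mm by 190 mm) begins 47 mm behind the grasp point.
Start: joints at [-1.263, 0.342, 1.524, -0, 1.275, -0.146], TCP at [230.176, -471.873, 226.741] pointing down, gripper open.
Joint ranges: [-2.53, 2.53], [-0.77, 2.02], [0.04, 2.7], [-1, 4.14], [0.28, 2.66], [-3.11, 3.11]. Speed limits (rad/s): [2.57, 2.57, 3.14, 3.14, 3.14, 3.14].

### API

Orientations are given as [roll, pitch, yaw] about the fixed x, y, z axes, in that order (R = Rz(yaw) Ry(pitch) Rx(roll)).
In Python, from plant import bot gives the robot as it stands.
- The arm moves only by the shell command python3 -m pendant 'ROWS' [OPENING]. ROWS is JSON, a list of rows, each an object with "linear": the shift along the world's x, y, z in mm, a list of three; "twist": the turn about the world's z in degrees. In form: [{"linear": [x, y, z], "twist": twist}, ...]. A call has 1 to 20 rows; each row is the pose to reach, as a shift and turn from the pose commanded when the call began; what a row does not reach only later rows make up. A row lasts 1/8 s, in which the tool goes at most 62.5 mm and 10.7 degrees, less where a joint would pass 70% of its speed; a pose out of reach is approached as far as the arm can. A call with a gripper value outside its range is refused whole. OPENING is the closure in counts, from 0 (fully open) to 255 (shut), set as the call begins (- or left out, the last holds). The fingers move at their own pace and stop on an object; the grip force is fixed at half the most. Time passes only in rows, so rows that repeat a pose let the fingers close. It gives the time, the measured TCP pose, the force and the opening at its end, in the units of the state.
- bot.get_obs(): the state, without advancing time (a new reading comes with each control period).
- bot.capture(name): name is "scene" or "top" or "wrist"; returns a dict with "frame" (480x640x3 uint8, blue, green, red), "z_map" (480x640 float32, mm along the optical axis (not along the pixel's ray), 0 where there is no reading), "fx", "fy", "cx", "cy" (pixels), "rvec" (rotation vector, rad) and "tvec" (3), from world to camera coordinates, as OpenCV has them. Camera axes: x right, y down, z forward; pixel columns grow to the right and rows downward; lengths in mm; the calibration is good to about 2 mm. The wrist camera is an equidistant fisheye: a pixel r from the principal point sees the ray r / f radians off the axis. A picture is of the moment at which its call begins.
- bot.close_job(): hands the job in, once; it reports no verdict.
The state is a dict: "time": time; "joint_positions": joint angles; "dq": joint speeds; "tau": joint torques, N m; "tool_pos": TCP position; "tcp_rot": TCP orientation; "contact_force": force on the tool from outside, world axes, zero at the start; "moment": the same for the moment, N m; "grip_width": finger opening in mm.
Only numpy, scipy, OpenCV 4.12 (cv2) and the standard library are available. Lean on these libraries where they do the work, as an engineer would, in place of code of your own. Each camera call takes 0.05 s, during which the arm holds its last target. There are 200 camera calls.

### The job

The feeder's rocking gate is tipped towards one of its two chutes, but this batch of balls belongs in the other one: press the raised end of the gate down with the fingertips until it tips over its pivot to the other side, then push the shutter's tab fully open so that all three balls roll down that other chute to its end. When they lie still there, push the shutter fully shut again for the next batch. Do not touch the balls, lift nothing, and leave the things lying round the feeder where they are.

Things in the scene. Friction and masses are not known exactly. Their poses are not given: they have to be found in the camera images.
- feeder: Bench feeder for valve balls, fixed; grey base on the table, aluminium tracks. Origin: under the base, below the gate's pivot. x: up the feed track (away from the chute ends), y: towards the left chute, z up. Track: x 10 to 145, falls towards -x, 29 wide, walls up to z 90 at the shutter, 107 at its far end. Chutes: centre lines y +95 and -95, from x 18 (walls up to z 66) down to end stops at x -102. All mm.
- gate (a joint): Tilt of the gate, a steel trough 150 mm long along the feeder's y, rocking on a pin along the feeder's x, 45 mm above the table. +0.26: left (+y) end raised, feeds the right chute; -0.26: right end raised, feeds the left chute. Top-heavy, so it always falls to one of these two stops; under 1 N on the raised pad tips it over. It may start either way.
- pad_left (a point): Middle of the top face of the gate's left finger pad, a flat plate 28 (feeder x) x 30 (y) mm, 3 mm thick, on the front (-x) side of the trough at its left (+y) end; 29 mm in front of the pivot line. It stands about 94 mm above the table when this end is raised, 63 mm when lowered; it moves 18 mm outwards (away from the pivot) on the way down. It moves with the gate.
- pad_right (a point): Middle of the top face of the gate's right finger pad, the same plate at the trough's right (-y) end; about 94 mm above the table when this end is raised, 63 mm when lowered. It moves with the gate.
- shutter (a joint): Travel of the slide shutter, a steel blade across the feed track that holds the balls back: 0 shut, 0.034 m fully open. It slides along the feeder's +y to open and -y to shut, stays where it is left, and needs 1 to 3 N. The balls pass when it is nearly fully open and have run through and come to rest about 2 s later.
- shutter_tab (a point): Centre of the upright tab on the shutter, a plate 26 mm along the feeder's x, 4 mm along y (its broad faces look to +y and -y), 40 mm high, from 100 to 140 mm above the table. Push on its -y face to open, on its +y face to shut. It moves with the shutter. The track and waiting balls near it reach up to 105 mm above the table.
- ball1: One of three equal bright steel valve balls, 22 mm in diameter, 43 g; the origin is its centre. They start in a row on the feed track behind the shutter (number 1 of 3 from the shutter).
- ball2: One of three equal bright steel valve balls, 22 mm in diameter, 43 g; the origin is its centre. They start in a row on the feed track behind the shutter (number 2 of 3 from the shutter).
- ball3: One of three equal bright steel valve balls, 22 mm in diameter, 43 g; the origin is its centre. They start in a row on the feed track behind the shutter (number 3 of 3 from the shutter).
- brass_tee: Brass tee fitting, 28 x 50 x 14 mm, lying on the feeder's base between the chutes; origin under its middle. A bystander that is to stay where it lies.
- thread_tape: White roll of thread tape, 54 mm across, 15 mm high, beside the feed track on the right; origin under its middle. A bystander that is to stay where it lies.
- tape_measure: Yellow and black tape measure, 34 x 79 x 57 mm high, beside the feed track on the left; origin under its middle. A bystander that is to stay where it lies.
- quick_coupling: Brass quick coupling, 27 x 51 x 27 mm, left of the left chute; origin under its middle. A bystander that is to stay where it lies.
- ball_valve: Brass ball valve with a red lever, 26 x 92 x 42 mm, behind the feed track; origin under its middle. A bystander that is to stay where it lies.

How it is judged (in metres and radians):
On the way, in this order (a step that is already met when the one before it is completed fails the run):
1. the gate has tipped over its pivot to the other side while the shutter still holds the balls (distance of pad_left from where it was at the start of the episode above 0.019 m and (value of joint gate below -0.2 rad or value of joint gate above 0.2 rad) and value of joint shutter below 0.008 m), for 0.2 s.
2. with the shutter open, all three balls lie in the chute that the gate did not feed at the start (distance of pad_left from where it was at the start of the episode above 0.019 m and ((value of joint gate below -0.2 rad and y of ball1 in the frame of feeder between 0.079 and 0.112 m and x of each of ball1, ball2, ball3 in the frame of feeder below -0.025 m and z of each of ball1, ball2, ball3 in the frame of feeder below 0.045 m and linear speed of each of ball1, ball2, ball3 below 0.03 m/s and y of ball2 in the frame of feeder between 0.079 and 0.112 m and y of ball3 in the frame of feeder between 0.079 and 0.112 m) or (value of joint gate above 0.2 rad and y of ball1 in the frame of feeder between -0.112 and -0.079 m and x of each of ball1, ball2, ball3 in the frame of feeder below -0.025 m and z of each of ball1, ball2, ball3 in the frame of feeder below 0.045 m and linear speed of each of ball1, ball2, ball3 below 0.03 m/s and y of ball2 in the frame of feeder between -0.112 and -0.079 m and y of ball3 in the frame of feeder between -0.112 and -0.079 m)) and value of joint shutter above 0.02 m), for 0.2 s.
At the end, for the whole second after the job is handed in: The gate rests tipped to the side opposite to its start (beyond 0.2 rad), all three balls lie still inside the chute on that side, at its lower end, and the shutter is shut to within 3 mm (distance of pad_left from where it was at the start of the episode above 0.019 m and ((value of joint gate below -0.2 rad and y of ball1 in the frame of feeder between 0.079 and 0.112 m and x of each of ball1, ball2, ball3 in the frame of feeder below -0.025 m and z of each of ball1, ball2, ball3 in the frame of feeder below 0.045 m and linear speed of each of ball1, ball2, ball3 below 0.03 m/s and y of ball2 in the frame of feeder between 0.079 and 0.112 m and y of ball3 in the frame of feeder between 0.079 and 0.112 m) or (value of joint gate above 0.2 rad and y of ball1 in the frame of feeder between -0.112 and -0.079 m and x of each of ball1, ball2, ball3 in the frame of feeder below -0.025 m and z of each of ball1, ball2, ball3 in the frame of feeder below 0.045 m and linear speed of each of ball1, ball2, ball3 below 0.03 m/s and y of ball2 in the frame of feeder between -0.112 and -0.079 m and y of ball3 in the frame of feeder between -0.112 and -0.079 m)) and value of joint shutter below 0.003 m); the robot touches nothing.
It fails at once if a ball is touched by the robot (contact force between any of ball1, ball2, ball3 and the fingers above 0.3 N or contact force between any of ball1, ball2, ball3 and the arm above 0.3 N).
It fails at once if a ball is lifted off the feed track (z of any of ball1, ball2, ball3 in the frame of feeder above 0.125 m).
It fails at once if a ball passes the gate before it has been tipped over (distance of pad_left from where it was at the start of the episode below 0.019 m and z of any of ball1, ball2, ball3 in the frame of feeder below 0.06 m).
It fails at once if a bystander is moved by more than 25 mm (distance of any of brass_tee, thread_tape, tape_measure, quick_coupling, ball_valve from where it was at the start of the episode above 0.025 m).
It also fails if it takes over 48 s, if anything falls off the work surface, if the arm or the gripper's body presses on something with over 40 N, if the wrist force passes 120 N, or if a joint passes its speed limit or range.

## Working session

There is one attempt and no reset: what is moved stays moved. The work goes in short steps, Python scripts to look and compute and a shell command to move; the robot and the scene stay as the last step left them, time stands still between calls to the robot, and variables do not carry over. Pictures are saved under pics/ and viewed, about 8 in all and at most 12, crops included, and the job is handed in when it is done.

```bash
mkdir -p pics; ls; cat > h.py <<'E'
import cv2,numpy as np
from plant import bot
def cap(n,f):
    c=bot.capture(n); cv2.imwrite('pics/'+f+'.png',c['frame']); np.savez('pics/'+f+'.npz',**c); return c
def pts(c):
    z=c['z_map']; v,u=np.mgrid[:480,:640]
    P=np.stack([(u-c['cx'])/c['fx']*z,(v-c['cy'])/c['fy']*z,z],-1)
    R=cv2.Rodrigues(np.array(c['rvec'],float))[0]
    return (P-np.array(c['tvec']).reshape(3))@R
E
python3 - <<'E'
from h import *
print(bot.get_obs())
for n in('top','scene'):
    c=cap(n,n+'0'); print(n,c['fx'],c['cx'],c['cy'],c['rvec'],c['tvec'])
E
```

```text
pics
{'time': 0.0, 'joint_positions': array([-1.26297787e+00,  3.42733522e-01,  1.52503808e+00,  5.21375962e-06,
        1.27536368e+00, -1.46009491e-01]), 'dq': array([-0.00113167,  0.00063153,  0.00050668, -0.00058672,  0.00035936,
       -0.00170957]), 'tau': array([ 1.03851903e-04, -4.31238484e+01, -2.44222856e+01,  7.16771325e-02,
        5.57654025e-02, -1.25732709e-04]), 'tool_pos': array([ 230.05741463, -471.45761593,  226.03199622]), 'tcp_rot': array([-3.14136328e+00,  1.52548602e-03, -1.11696973e+00]), 'contact_force': array([0.18627207, 1.044437  , 0.62523589]), 'moment': array([ 0.0167971 , -0.02916365,  0.00429   ]), 'grip_width': 92.03278115551659}
top 565.8559567858154 314.2872958144927 237.9123022565405 [ 2.11976419 -2.16302051  0.19742566] [-71.51825669 586.77272979 999.29673022]
scene 603.4584201832431 309.257152274649 229.6440853703373 [ 2.39921253 -0.61148757  0.22243271] [-564.4506289   232.12355     874.39253671]
```

View pics/top0.png

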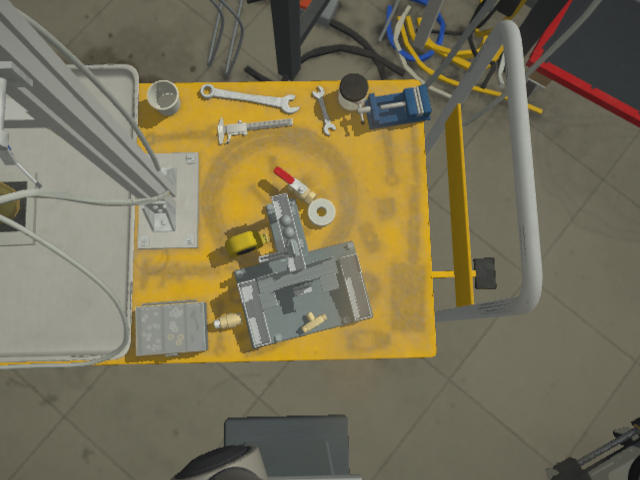

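View pics/scene0.png

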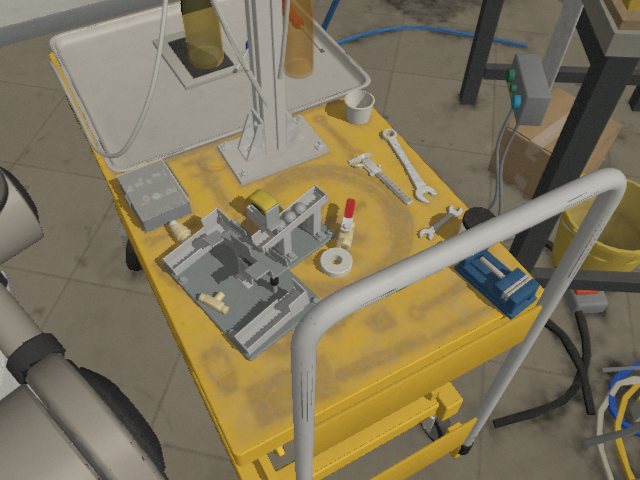

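The top view shows the feeder around (300,285), with the track running up-left to (278,200), the chutes at (250,315) and (355,280), and the balls near (287,222). Next I'll take an enlarged crop and heights.

```bash
python3 - <<'E'
from h import *
c=np.load('pics/top0.npz'); P=pts(c); f=c['frame']
k=f[185:355,215:385]; a=cv2.resize(k,None,fx=3.4,fy=3.4,interpolation=cv2.INTER_CUBIC)
s=np.load('pics/scene0.npz'); g=s['frame'][180:360,155:340]
cv2.imwrite('pics/crop.png',a); cv2.imwrite('pics/crop2.png',cv2.resize(g,None,fx=3.2,fy=3.2,interpolation=cv2.INTER_CUBIC))
for v in range(190,352,6): print(v,' '.join('%3d'%P[v,u,2] for u in range(228,376,4)))
print([(p,P[p[1],p[0]].round()) for p in[(300,285),(287,222),(278,200),(250,315),(355,280)]])
E
```

```text
190   1  -2   3 1084   1 1084  -1   3   0   0   1  -2  -1   0   0   0  20  22  38  35  25   0  -1  -1   1  -2  -2   0   0  -2  -1  -1   0   0   0   2  -1
196   1  -2  -1   0   0   2   0  -2   0   1   1 112  99  91  91   0  -1   1  22  22  28  24  -1   0  -3   3   2  -3   1  -1   0   1   0   4   1   3   1
202   2  -1   0  -1   0   1   1   0   2   0  -2  -2  88  85  88 101  12   1   1   0  20  15  16  15  13  12   1   0   1   3   0   0  -3   0   1   2   2
208   0   0   0   1   2   0   1   4  -1  -1  13  13  87  88  89  87  21   2   0   1  14  15  14   1   2  13  13   1   0   1   1   0   1  -1   0   3   2
214   0  -1  -2   0   1   0  -1   0  -2  -3   8  17 103  84  97  83 101   9   0   1  12  13  14   0   0  13  14   0   1   0  -3   0   0   0   0   3   2
220  -1  -1   2  -4  -4  -1   2   0   0   0   0   5   7  99 103 105  83   8  10   0   2  15  17  15  15  13  14 1084  -4   1  -2   1   3   0  -2   0   0
226   3  -3  -3   0   1  -3   0  -1  -2   0   1   8   8  84  83  97  82   8   7  -2   1  -2  -2   3  -1   0   0   0   3   0   1   6   0   1   2   2  -1
232   2  -3   1   1  55  53  49  
[... 2516 characters left out ...]
  0  -1  -1  -3   0  -3  -1   2   3
334  -5  -1  -1  -2   0  -1  32  15  18  16  35   6  12   9   9   8   8  10  10   6   0  -1  -1  -2   1  -2   0   0   3   2   1   1   0   1   5   3   0
340  -2   0  -1   0   0  -1   6  13  11   9  12   6   6   7   0   1   0  -2   0   0   0   1  -2   0  -3   1   4   2   1  -1  -1  -1   2  -1  -1   2  -2
346  -1   1   0   0  -1   0   5  30   4   0   0   0  -2  -3   0   0  -1  -5   2   1   3   0   0  -2   0  -2   0  -2   2   0   1  -3   3  -1   1   1  -3
[((300, 285), array([499., -55.,  46.])), ((287, 222), array([605., -35., 104.])), ((278, 200), array([648., -19.,  92.])), ((250, 315), array([447.,  39.,  17.])), ((355, 280), array([ 508., -159.,   24.]))]
```

View pics/crop.png

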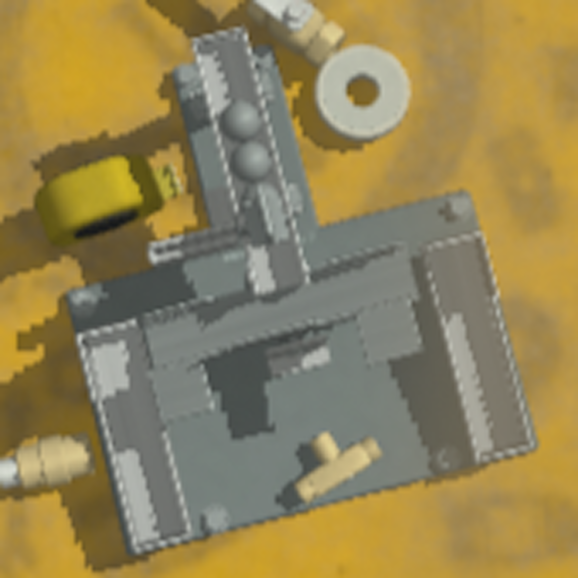

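View pics/crop2.png

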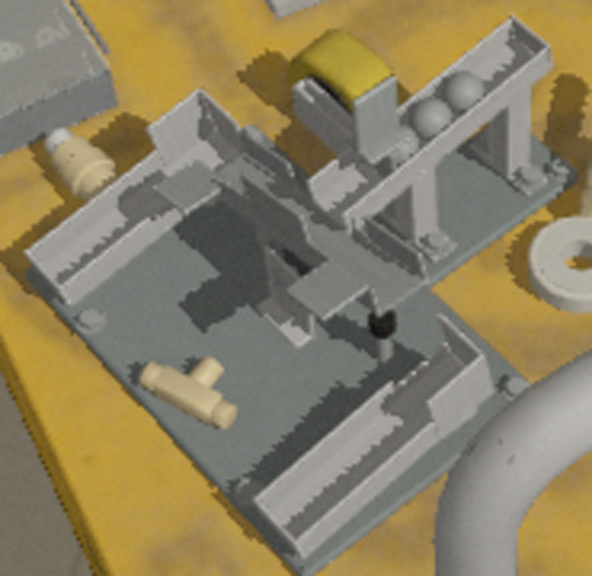

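The right end of the gate is raised: the right pad in crop.png at (390,332) is about 92 mm high, and the left pad at (185,390) about 64. So the balls feed left now, and I must press the right pad. The tab is at crop (262,210). Now to measure.

```bash
python3 - <<'E'
from h import *
c=np.load('pics/top0.npz'); P=pts(c); z=P[...,2]
def blob(u0,u1,v0,v1,a,b):
    m=np.zeros(z.shape,bool); m[v0:v1,u0:u1]=True; m&=(z>a)&(z<b); q=P[m]; r=cv2.minAreaRect(q[:,:2].astype(np.float32)); print(len(q),q.mean(0).round(1),np.round(r[0],1),np.round(r[1],1),round(r[2],1)); return q
print('padR');blob(320,341,274,294,88,98)
print('padL');blob(262,280,290,308,60,69)
print('tab');q=blob(284,304,234,258,112,143); print(q.round(0)[:40].tolist())
# base outline yaw: base top z~8
m=((z>4)&(z<110)); m[:256]=0; m[:,:236]=0; m=m.astype(np.uint8)
n,l,s,_=cv2.connectedComponentsWithStats(cv2.morphologyEx(m,cv2.MORPH_OPEN,np.ones((5,5))))
i=1+s[1:,4].argmax(); q=P[(l==i)&(z<13)]; r=cv2.minAreaRect(q[:,:2].astype(np.float32)); print('base',s[i],r,cv2.boxPoints(r))
# track end
blob(270,284,192,216,84,115)
# track walls
for a in range(192,262,8): print([P[a,u].round(0).astype(int).tolist() for u in range(262,312,1) if z[a,u]>92 and z[a,u]<150][:12:2])
E
```

```text
padR
242 [ 499.  -105.7   93.7] [ 499.6 -106.6] [28.8 29. ] 13.5
padL
218 [474.    1.   64.6] [474.1   2. ] [28.9 28. ] 13.5
tab
43 [554.9 -44.7 136.5] [556.4 -44.4] [25.3  4. ] 13.2
[[569.0, -42.0, 140.0], [568.0, -41.0, 137.0], [567.0, -42.0, 142.0], [565.0, -41.0, 141.0], [566.0, -42.0, 139.0], [565.0, -44.0, 140.0], [565.0, -40.0, 130.0], [564.0, -42.0, 137.0], [564.0, -44.0, 139.0], [562.0, -42.0, 137.0], [560.0, -42.0, 141.0], [561.0, -44.0, 138.0], [561.0, -45.0, 137.0], [559.0, -42.0, 136.0], [559.0, -44.0, 140.0], [558.0, -46.0, 141.0], [559.0, -42.0, 126.0], [557.0, -44.0, 138.0], [557.0, -45.0, 139.0], [555.0, -44.0, 138.0], [555.0, -45.0, 141.0], [553.0, -44.0, 140.0], [553.0, -45.0, 141.0], [554.0, -47.0, 138.0], [552.0, -44.0, 138.0], [552.0, -45.0, 140.0], [552.0, -47.0, 136.0], [552.0, -43.0, 124.0], [550.0, -45.0, 141.0], [550.0, -47.0, 141.0], [548.0, -45.0, 142.0], [548.0, -47.0, 139.0], [546.0, -45.0, 142.0], [547.0, -47.0, 137.0], [547.0, -49.0, 137.0], [546.0, -45.0, 135.0], [545.0, -47.0, 140.0], [545.0, -49.0, 140.0], [545.0, -45.0, 124.0], [544.0, -47.0, 134.
[... 270 characters left out ...]
] [638.6 -17.7] [21.2 39.5] 88.8
[]
[[645, -9, 108], [645, -37, 103]]
[[632, -12, 101], [630, -41, 106]]
[[617, -15, 101], [618, -24, 94], [617, -28, 102], [617, -31, 101], [617, -35, 102], [617, -38, 100]]
[[603, -19, 100], [604, -24, 95], [603, -28, 98], [603, -31, 100], [602, -35, 101], [603, -38, 98]]
[[589, -22, 96], [589, -27, 97], [589, -31, 99], [588, -35, 101], [588, -38, 101], [588, -42, 99]]
[[575, -25, 93], [575, -36, 94], [568, -41, 137], [575, -43, 95], [574, -47, 96], [575, -50, 92]]
[[561, -30, 92], [559, -36, 101], [559, -39, 101], [553, -44, 140], [554, -47, 138], [559, -50, 105]]
[[547, 10, 96], [547, 7, 94], [547, -14, 95], [547, -18, 92], [547, -21, 94], [545, -37, 102]]
```

Feeder yaw is about 13.3°, and the pivot is at about (517,-54.6). The raised pad is at (499.5,-106,94), and the tab at (556.4,-44.5), which is feeder (40.6,0.8). I'll close the jaws, align the jaw axis with feeder y, and go above the pad's outer half.

```bash
python3 -m pendant '[{"linear":[20,60,0],"twist":-3},{"linear":[50,115,0],"twist":-6},{"linear":[90,170,0],"twist":-9},{"linear":[130,220,0],"twist":-12.7},{"linear":[175,265,0],"twist":-12.7},{"linear":[215,305,0],"twist":-12.7},{"linear":[250,340,0],"twist":-12.7},{"linear":[268,357,0],"twist":-12.7},{"linear":[268,357,0],"twist":-12.7},{"linear":[268,357,-40],"twist":-12.7},{"linear":[268,357,-80],"twist":-12.7},{"linear":[268,357,-106],"twist":-12.7},{"linear":[268,357,-106],"twist":-12.7},{"linear":[268,357,-106],"twist":-12.7}]' 255
python3 - <<'E'
from h import *
cap('wrist','w1');cap('scene','s1')
a=cv2.imread('pics/w1.png');b=cv2.imread('pics/s1.png')[180:360,155:340]
b=cv2.resize(b,(400,390)); cv2.imwrite('pics/m1.png',np.hstack([cv2.resize(a[:, :],(400,390)),b]))
E
```

```text
time: 1.85
tool_pos: [498.4, -115.7, 121.8]
tcp_rot: [-3.141, -0.001, -1.339]
contact_force: [0.9, 0.4, 0.4]
grip_width: 0.0
```

View pics/m1.png

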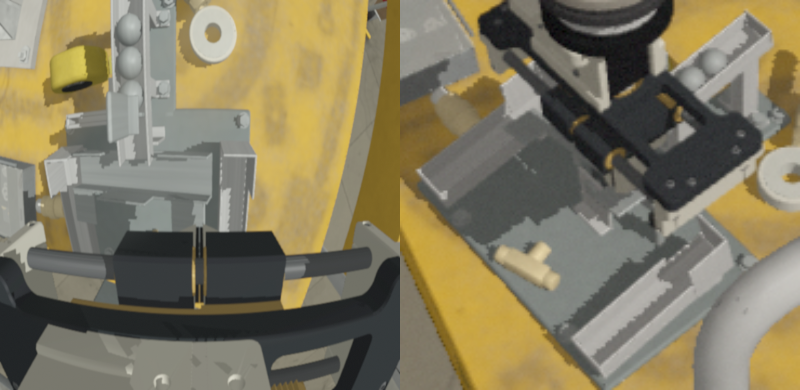

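In the composite (m1), the closed fingers (left half, about (200,290)) are over the raised pad in front of the trough, with nothing else under them. I'll press now.

```bash
python3 -m pendant '[{"linear":[0,0,-15],"twist":0},{"linear":[0,0,-25],"twist":0},{"linear":[0,0,-32],"twist":0},{"linear":[0,0,-38],"twist":0},{"linear":[0,0,-44],"twist":0},{"linear":[0,0,-49],"twist":0},{"linear":[0,0,-51],"twist":0},{"linear":[0,0,-51],"twist":0}]'
python3 -m pendant '[{"linear":[0,0,30],"twist":0},{"linear":[0,0,70],"twist":0},{"linear":[0,0,100],"twist":0},{"linear":[0,0,100],"twist":0},{"linear":[0,-60,100],"twist":0},{"linear":[0,-100,100],"twist":0},{"linear":[0,-100,100],"twist":0}]'
python3 - <<'E'
from h import *
c=cap('top','t2'); P=pts(c); cap('scene','s2'); z=P[...,2]
print(bot.get_obs()['tool_pos'])
for v in (292,298,302): print([int(x) for x in z[v,258:290:3]])
for v in range(270,300,4): print([int(x) for x in z[v,316:345:3]])
E
```

```text
time: 2.95
tool_pos: [498.2, -114.9, 69.7]
tcp_rot: [3.141, -0.0, -1.339]
contact_force: [-0.5, -0.1, -0.4]
grip_width: 0.3
time: 3.82
tool_pos: [497.5, -217.1, 168.4]
tcp_rot: [3.14, 0.001, -1.342]
contact_force: [0.6, -0.4, 0.1]
grip_width: 0.1
[ 497.52619778 -214.52622744  168.62828205]
[37, 8, 7, 97, 93, 96, 90, 91, 89, 5, 6]
[26, 7, 8, 10, 97, 96, 93, 94, 91, 93, 8]
[24, 36, 9, 8, 95, 1084, 95, 96, 93, 7, 6]
[55, 52, 51, 51, 45, 50, 44, 43, 39, 28]
[55, 55, 51, 53, 50, 61, 65, 62, 62, 60]
[84, 68, 55, 10, 10, 69, 64, 64, 63, 61]
[1084, 8, 10, 5, 8, 66, 67, 68, 60, 60]
[8, 10, 7, 5, 10, 66, 66, 64, 59, 62]
[6, 11, 9, 9, 11, 8, 10, 9, 5, 8]
[10, 9, 6, 4, 13, 11, 9, 12, 4, 5]
[8, 9, 6, 7, 12, 5, 11, 9, 7, 4]
```

The gate has tipped: the left pad is now at about 94 mm and the right pad at about 63. Next I move to the -y side of the tab.

```bash
python3 -m pendant '[{"linear":[25,50,0],"twist":0},{"linear":[50,100,0],"twist":0},{"linear":[64,136,0],"twist":0},{"linear":[64,136,0],"twist":0},{"linear":[64,136,-30],"twist":0},{"linear":[64,136,-52],"twist":0},{"linear":[64,136,-52],"twist":0},{"linear":[64,136,-52],"twist":0}]'
python3 - <<'E'
from h import *
cap('wrist','w3');cap('scene','s3');c=cap('top','t3')
a=cv2.imread('pics/w3.png');b=cv2.imread('pics/s3.png')[180:360,155:340]
cv2.imwrite('pics/m3.png',np.hstack([cv2.resize(a,(400,390)),cv2.resize(b,(400,390))]))
E
```

```text
time: 4.92
tool_pos: [562.4, -79.2, 118.6]
tcp_rot: [-3.141, -0.001, -1.339]
contact_force: [-0.5, -1.1, 0.6]
grip_width: 0.5
```

View pics/m3.png

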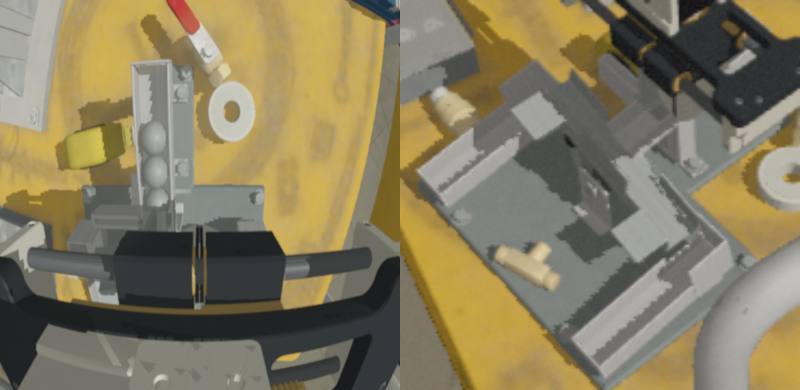

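The gate is clearly tipped right. The fingers stand on the -y side of the tab, in front of ball 1, so I'll push along feeder +y.

```bash
python3 -m pendant '[{"linear":[-1.4,6,0],"twist":0},{"linear":[-2.8,12,0],"twist":0},{"linear":[-4.1,17.5,0],"twist":0},{"linear":[-5.5,23.4,0],"twist":0},{"linear":[-6.9,29.2,0],"twist":0},{"linear":[-8.3,35,0],"twist":0},{"linear":[-9.7,41,0],"twist":0},{"linear":[-10.8,46,0],"twist":0},{"linear":[-10.8,46,0],"twist":0}]'
python3 - <<'E'
from h import *
cap('scene','s4');o=bot.get_obs();print(o['tool_pos'],o['contact_force'])
b=cv2.imread('pics/s4.png')[180:360,155:340]
cv2.imwrite('pics/m4.png',cv2.resize(b,None,fx=3,fy=3))
E
```

```text
time: 6.2
tool_pos: [551.2, -32.3, 117.7]
tcp_rot: [3.141, 0.0, -1.338]
contact_force: [0.8, -0.5, 0.4]
grip_width: -0.0
[551.21932236 -32.56498815 117.62375874] [ 0.41735746 -0.29779649  0.11572066]
```

View pics/m4.png

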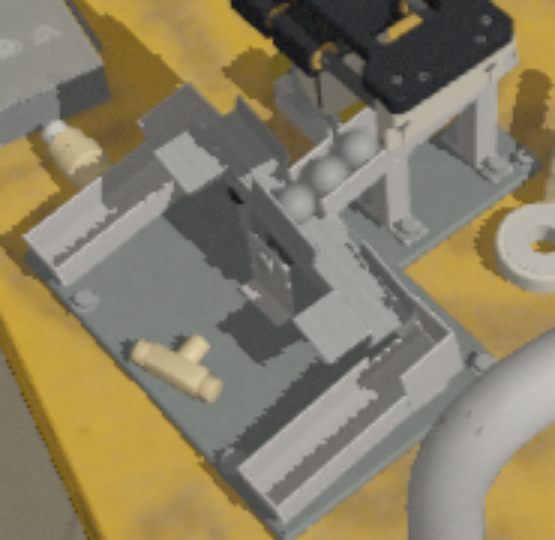

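The balls are at (300,200) and already rolling down the track towards the gate. I'll push a few mm more to full open and let them run.

```bash
python3 -m pendant '[{"linear":[-0.5,2,0],"twist":0},{"linear":[-0.9,4,0],"twist":0},{"linear":[-0.9,4,0],"twist":0}]'; python3 -m pendant '[{"linear":[0,0,0],"twist":0},{"linear":[0,0,0],"twist":0},{"linear":[0,0,0],"twist":0},{"linear":[0,0,0],"twist":0},{"linear":[0,0,0],"twist":0},{"linear":[0,0,0],"twist":0},{"linear":[0,0,0],"twist":0},{"linear":[0,0,0],"twist":0},{"linear":[0,0,0],"twist":0},{"linear":[0,0,0],"twist":0},{"linear":[0,0,0],"twist":0},{"linear":[0,0,0],"twist":0},{"linear":[0,0,0],"twist":0},{"linear":[0,0,0],"twist":0},{"linear":[0,0,0],"twist":0},{"linear":[0,0,0],"twist":0},{"linear":[0,0,0],"twist":0},{"linear":[0,0,0],"twist":0},{"linear":[0,0,0],"twist":0},{"linear":[0,0,0],"twist":0}]'
python3 - <<'E'
from h import *
cap('scene','s5')
b=cv2.imread('pics/s5.png')[180:360,155:340]
cv2.imwrite('pics/m5.png',cv2.resize(b,None,fx=3,fy=3))
E
```

```text
time: 6.62
tool_pos: [550.5, -29.4, 117.7]
tcp_rot: [3.141, -0.001, -1.339]
contact_force: [0.1, -4.2, -1.0]
grip_width: 0.5
time: 9.12
tool_pos: [550.5, -29.3, 117.7]
tcp_rot: [3.141, -0.001, -1.339]
contact_force: [0.4, -5.0, -1.8]
grip_width: 0.1
```

View pics/m5.png

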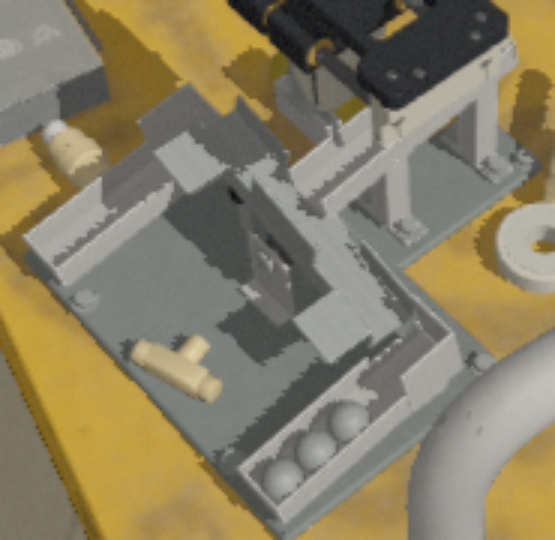

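All three balls rest at the end of the right chute, at (283,480), (316,448) and (350,420). The 5 N shows the shutter is at its stop. Now I go over to the +y side of the tab.

```bash
python3 -m pendant '[{"linear":[1.4,-6,0],"twist":0},{"linear":[1.4,-6,25],"twist":0},{"linear":[1.4,-6,48],"twist":0},{"linear":[1.4,-6,48],"twist":0},{"linear":[-5,22,48],"twist":0},{"linear":[-11.7,50,48],"twist":0},{"linear":[-11.7,50,48],"twist":0},{"linear":[-11.7,50,48],"twist":0},{"linear":[-11.7,50,20],"twist":0},{"linear":[-11.7,50,0],"twist":0},{"linear":[-11.7,50,0],"twist":0},{"linear":[-11.7,50,0],"twist":0}]'
python3 -m pendant '[{"linear":[1.4,-6,0],"twist":0},{"linear":[2.8,-12,0],"twist":0},{"linear":[4.1,-17.5,0],"twist":0},{"linear":[5.5,-23.4,0],"twist":0},{"linear":[6.9,-29.2,0],"twist":0},{"linear":[8.3,-35,0],"twist":0},{"linear":[9.7,-41,0],"twist":0},{"linear":[10.8,-46,0],"twist":0},{"linear":[10.8,-46,0],"twist":0},{"linear":[10.8,-46,0],"twist":0}]'
```

```text
time: 10.68
tool_pos: [539.3, 20.5, 118.3]
tcp_rot: [-3.141, -0.0, -1.339]
contact_force: [-0.2, 0.9, -0.8]
grip_width: 0.3
time: 11.92
tool_pos: [549.6, -24.8, 117.7]
tcp_rot: [-3.142, -0.0, -1.339]
contact_force: [0.9, 2.5, 0.9]
grip_width: 0.1
```

```bash
python3 -m pendant '[{"linear":[0.5,-2,0],"twist":0},{"linear":[0.9,-4,0],"twist":0},{"linear":[0.9,-4,0],"twist":0}]';python3 -m pendant '[{"linear":[0.5,-2,0],"twist":0},{"linear":[0.5,-2,0],"twist":0},{"linear":[0.5,-2,0],"twist":0}]'
```

```text
time: 12.3
tool_pos: [549.7, -25.5, 117.8]
tcp_rot: [3.141, 0.005, -1.338]
contact_force: [-1.7, 16.6, 4.1]
grip_width: 0.2
time: 12.68
tool_pos: [549.7, -25.7, 117.8]
tcp_rot: [3.141, 0.008, -1.338]
contact_force: [-3.8, 22.8, 6.4]
grip_width: 0.2
```

The force rose to 22 N with no motion, so the shutter is against its stop. I'll back off and check.

```bash
python3 -m pendant '[{"linear":[-3,12,0],"twist":0},{"linear":[-3,12,0],"twist":0},{"linear":[-3,12,40],"twist":0},{"linear":[-3,12,80],"twist":0},{"linear":[-3,12,110],"twist":0},{"linear":[-40,60,110],"twist":0},{"linear":[-80,110,110],"twist":0},{"linear":[-110,160,110],"twist":0},{"linear":[-130,200,110],"twist":0},{"linear":[-130,200,110],"twist":0},{"linear":[-130,200,110],"twist":0},{"linear":[-130,200,110],"twist":0}]'
python3 - <<'E'
from h import *
c=cap('top','t6'); P=pts(c); z=P[...,2]
m=np.zeros(z.shape,bool); m[234:258,270:304]=1; m&=(z>112)&(z<150); q=P[m]; print(len(q),cv2.minAreaRect(q[:,:2].astype(np.float32)),q.mean(0))
cv2.imwrite('pics/m6.png',cv2.resize(c['frame'][160:360,200:440],None,fx=3,fy=3))
E
```

```text
time: 14.18
tool_pos: [421.7, 168.0, 227.6]
tcp_rot: [3.142, -0.001, -1.34]
contact_force: [0.2, 0.2, 0.4]
grip_width: 0.5
44 ((556.27685546875, -44.44925308227539), (25.849227905273438, 3.956651210784912), 13.255193710327148) [555.0097506  -44.6575257  136.91991368]
```

View pics/m6.png

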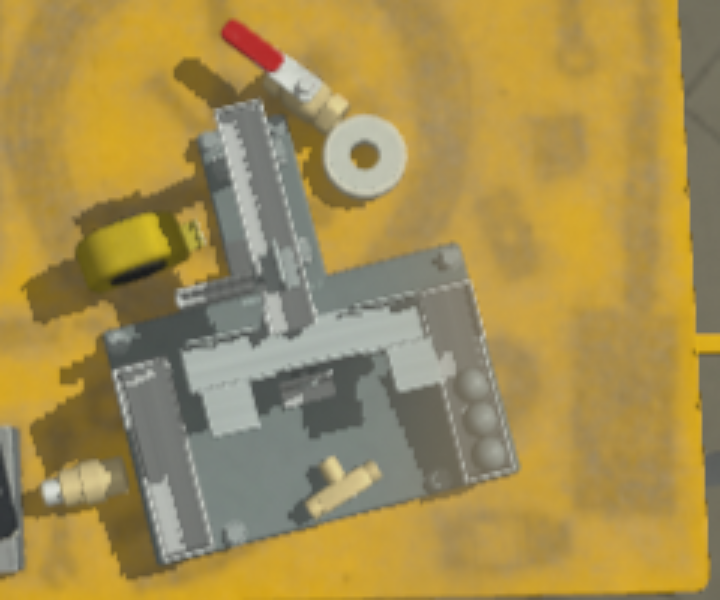

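The tab is back within 0.2 mm of its starting position. The balls lie at (473,385), (480,418) and (488,453) in the right chute, the bystanders look undisturbed, and the arm is clear. I'm handing in.

```bash
python3 -c "
from plant import bot
print(bot.close_job())"
```

```text
the job is handed in; nothing more can be done
None
```

The job is done and handed in at about 14 s of the 48 s allowed; no verdict is reported. I pressed the raised right pad down until the gate tipped over to feed the right chute. I then pushed the shutter tab to its open stop, waited for the balls to come to rest, and pushed it shut until the force rose at the stop.

**Last checks**
- **Gate:** after pressing, the right pad read about 63 mm and the left about 94 mm. The final picture still shows it tipped right.
- **Balls:** all three lie in a row at the lower end of the right chute in the final picture. They lie in the same row as in the picture taken before shutting.
- **Shutter:** the tab is within 0.2 mm of where it started. The largest force reading after a move was about 23 N along y, at the shut stop.
- **Bystanders:** they look unmoved in the final picture; I did not measure their positions.
- **Arm:** clear of everything when I handed in.

No check failed or disagreed.

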